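# Reject the levelling foot that rocks

## Robot

A 6-joint arm with a two-finger parallel gripper is mounted at the origin on a cart in front of the work surface, level with it; the furniture and walls round the work are solid. World frame = base frame: x ahead of the robot, y to its left, z up, the work surface at z = 0. Lengths are in m, angles in rad, forces in N, time in s.
With the tool pointing down it reaches from about 0.4 to 0.925 m from the base axis. Payload 12.5 kg.
Tool frame: the origin (TCP) lies at the very end of the fingers, on their centre line; the grasp point (between the pads) lies 19 mm behind it; z points along the fingers, y is the line along which they close (so a half turn about z gives the same grasp; the last joint's range is limited). The gripper opens to 95 mm and grips with 3 to 60 N. Pads are 20 mm wide; open, the fingers measure 119 mm over their backs; the gripper's body (75 mm by 180 mm) begins 59 mm behind the grasp point.
Start: joints at [1.137, 0.491, 1.559, -0, 1.092, -0.106], TCP at [0.201, 0.592, 0.215] pointing down, gripper open.
Joint ranges: [-3.1, 3.1], [-0.84, 2.19], [0.05, 2.79], [-1.13, 4.28], [0.06, 2.93], [-2.69, 2.69]. Speed limits (rad/s): [2.22, 2.22, 2.79, 3.14, 3.14, 3.14].

## Interface

Orientations are given as a 3x3 rotation matrix whose columns are the frame's x, y, z axes.
In Python, from station import sense, camera, close_job, boxes_of, outline_of, pinpoint gives the robot as it stands.
- The arm moves only by the tool play_rows, never from a script. Its argument "moves" is a list of rows, each a list of 3 entries, a list of its own where there are three numbers: the closure, from 0 (fully open) to 1 (shut), then the shift along the tool's x, y, z normalised to -1 to 1, where 1 is 0.1 m, then the turn, a rotation vector about the tool's x, y, z normalised to -1 to 1, where 1 is 30 degrees. In form: [[gripper, [dx, dy, dz], [ax, ay, az]], ...]. A call has exactly 10 rows; each row is the pose to reach, as a shift and turn from the pose commanded when the call began, along the tool's axes at that moment; what a row does not reach only later rows make up. A row lasts 1/10 s, in which the tool goes at most 50 mm and 8.59 degrees, less where a joint would pass 70% of its speed; a pose out of reach is approached as far as the arm can. A call with a number of a shift or a turn outside -1 to 1 is refused whole. A call with a gripper value outside its range is refused whole. The fingers move at their own pace and stop on an object; "force" is the grip in N (left out, the last holds). Time passes only in rows, so rows that repeat a pose let the fingers close, or fill a call up. It gives the time, the measured TCP pose, the force, the opening and the grip force at its end, in the units of the state.
- sense(): the state, without advancing time (a new reading comes with each control period).
- camera(name): name is "scene" or "side" or "wrist"; returns a dict with "image" (420x560x3 uint8, red, green, blue), "depth" (420x560 float32, m along the optical axis (not along the pixel's ray), 0 where there is no reading), "intrinsics" (3x3 intrinsics, pixels), "R" (3x3) and "t" (3): a world point X has camera coordinates R X + t; the wrist camera has in their place "mount" (4x4, takes a point from camera to tool coordinates, whose origin is the TCP and whose axes are the flange's). Camera axes: x right, y down, z forward; pixel columns grow to the right and rows downward; lengths in m; the calibration is good to about 2 mm. A picture is of the moment at which its call begins: read the wrist's pose just before it.
- close_job(): hands the job in; it is judged then, once.
Trained networks look in a picture, given as the dict that the camera call returned (one of the last four; its "shot" number tells which), for a name from the list of things; names that differ only in an ending like _2 or _b are one class to them, and where a whole thing is asked for, a point or a joint stands for the part that bears it (a point fixed in the world has none). Each returns a list of dicts, best first, with "score" (0 to 1); they miss things now and then, are a little off and sometimes report something else, mostly with a low value. They report only what shows in the picture. A call takes as long as a camera call. They do not tell look-alikes from the thing itself.
- boxes_of(picture, query): "location" ([column, row] in pixels, amid what is visible of it).
- outline_of(picture, query): "mask" (420x560 bool, what is visible of it) and "location" ([column, row] in pixels, amid what is visible of it).
- pinpoint(picture, query): "location" ([column, row] in pixels: a listed point, or the origin of a listed thing).
The state is a dict: "t": time; "qpos": joint angles; "dq": joint speeds; "effort": joint torques, N m; "tcp_pos": TCP position; "tool_rot": TCP orientation; "ft_force": force on the tool from outside, world axes, zero at the start; "ft_torque": the same for the moment, N m; "width": finger opening in m; "gripper_force": force on a finger pad.
Only numpy, scipy, OpenCV 4.12 (cv2) and the standard library are available. Lean on these libraries where they do the work, as an engineer would, in place of code of your own. Each camera call takes 0.05 s, during which the arm holds its last target. There are 200 camera calls.

## Task

Three look-alike machine levelling feet stand on the steel surface plate, and one of them has a warped underside. Press down on the rims of their plates, one foot after another, until you have made the warped one rock under your press; then pick that one up and stand it upright in the red reject tray. Leave the two steady feet standing where they are on the plate.

Things in the scene. Friction and masses are not known exactly. Their poses are not given: they have to be found in the camera images.
- foot_a: One of three look-alike loose levelling feet, 0.17-0.29 kg: blue round plate 80 mm across, its top face 12 mm above the underside and bare from 17 to 38 mm off the axis; on it a steel hex nut (27 mm over corners, top at 24 mm) and an upright threaded stud, 14 mm diameter, from 24 to 68 mm, to grip by. Origin: centre of the underside; z up along the stud.
- foot_b: Another of the three feet, same outward sizes, origin and axes. All three stand on a fixed, flat grey surface plate, 200 x 350 mm, 25 mm high. Two of the three (not told which) have a flat underside 75 mm across and stay level when the plate is pressed at the rim.
- foot_c: Another of the three feet, same outward sizes, origin and axes. The warped one of the three has an underside flat only for the middle 18 mm, rising to 7 mm at the rim: it stands level when left alone, but 1 to 3 N pressed down 32 mm off its axis tilts it by up to 12 degrees (the fingertips sink 3 to 4 mm); let go, it comes level again.
- reject_tray: Red open tray, 160 x 160 mm outside, 25 mm high, walls 4 mm and floor 4 mm thick, fixed to the bench. Origin: centre of its underside, on the bench top; z up, x and y along its sides.
Not all that is in view belongs to the job. What is shaped like the foot_b but brown or orange is not meant.

How it is judged:
By the outcome, as a careful person would: the job done as asked, in the order asked, and still so for the second after the job is handed in, with the robot touching nothing.
It also fails if it takes over 61 s, if anything falls off the work surface, if the arm or the gripper's body presses on something with over 40 N, if the wrist force passes 120 N, or if a joint passes its speed limit or range.

## Working session

There is one attempt and no reset: what is moved stays moved. The work goes in short steps, Python scripts to look and compute and a tool call to move; the robot and the scene stay as the last step left them, time stands still between calls to the robot, and variables do not carry over. Pictures are saved under pics/ and viewed, at most 10 in all, crops included, and the job is handed in when it is done.

Besides the shell and the picture viewer there is one more tool, called after "Emit:" as name(argument=value, ...) on one line, values as JSON. play_rows: Moves the arm, as the interface text tells. Scaled input: -1 to 1 covers 0.1 m each way for a shift and 30 degrees each way for a turn. Its arguments: {"type":"object","properties":{"moves":{"type":"array"},"force":{"type":"number"}},"required":["moves"]}

```bash
mkdir -p pics; cat > h.py <<'E'
import numpy as np, cv2
from station import *
def world(p,uv,d=None):
    u,v=uv; K=p["intrinsics"]; r=int(round(v)); c=int(round(u))
    if d is None: d=p["depth"][r,c]
    X=np.array([(u-K[0,2])/K[0,0]*d,(v-K[1,2])/K[1,1]*d,d])
    return p["R"].T@(X-p["t"])
def cloud(p,mask):
    v,u=np.nonzero(mask&(p["depth"]>0)); d=p["depth"][v,u]; K=p["intrinsics"]
    X=np.stack([(u-K[0,2])/K[0,0]*d,(v-K[1,2])/K[1,1]*d,d],1)
    return (X-p["t"])@p["R"]
def save(p,n): cv2.imwrite("pics/"+n+".png",cv2.cvtColor(p["image"],cv2.COLOR_RGB2BGR))
E
python3 - <<'E'
from h import *
np.set_printoptions(precision=4,suppress=True)
s=sense(); print(s["t"],s["tcp_pos"],s["tool_rot"],s["ft_force"],s["width"])
ims=[]
for n in("scene","side"):
    p=camera(n); ims.append(p["image"]); save(p,n)
    for q in("foot_a","reject_tray"):
        for o in outline_of(p,q):
            C=cloud(p,o["mask"]); print(n,q,round(o["score"],2),o["location"],np.median(C,0),C.min(0),C.max(0),np.median(p["image"][o["mask"]],0))
        for o in pinpoint(p,q): print(n,"pin",q,round(o["score"],2),o["location"])
E
```

```text
0.0 [0.2011 0.5915 0.2141] [[-0.9468  0.322  -0.0005]
 [ 0.322   0.9468 -0.001 ]
 [ 0.0001 -0.0011 -1.    ]] [ 0.0144 -0.3877 -0.0298] 0.09544920160857383
scene foot_a 0.97 [269.6, 189.1] [0.562  0.0287 0.0372] [ 0.5269 -0.0052 -0.0016] [0.6972 0.1788 0.0947] [ 60.  90. 131.]
scene foot_a 0.85 [302.7, 204.5] [ 0.5711 -0.0804  0.037 ] [ 0.5377 -0.1145  0.0233] [ 0.6186 -0.0216  0.0937] [ 57.  92. 135.]
scene foot_a 0.79 [343.5, 219.1] [ 0.6048 -0.1917  0.0366] [ 0.5698 -0.2266 -0.0025] [ 0.7452 -0.0738  0.0933] [ 57.  93. 137.]
scene foot_a 0.66 [385.7, 280.2] [ 0.5173 -0.3787  0.0136] [ 0.4825 -0.4144 -0.0017] [ 0.6111 -0.3187  0.0702] [126.  74.  44.]
scene pin foot_a 0.8 [383.5, 284.6]
scene pin foot_a 0.7 [344.2, 220.0]
scene pin foot_a 0.67 [237.2, 169.4]
scene pin foot_a 0.56 [301.7, 210.8]
scene pin foot_a 0.56 [268.4, 193.0]
scene reject_tray 0.97 [240.5, 165.1] [0.6419 0.2534 0.0054] [ 0.5321  0.1583 -0.0005] [0.7213 0.3449 0.0273] [183.  46.  43.]
side foot_a 0.95 [259.4, 199.1] [ 0.5712 -0.0654  0.0355] [ 0.5375 -0.1384  0.0226] [ 0.614  -0.0319  0.0921] [ 67. 125. 165.]
side foot_a 0.76 [250.2, 221.2] [0.565  0.0417 0.0357] [ 0.5276 -0.0879  0.0215] [0.6161 0.0782 0.0925] [ 65. 123. 181.]
side foot_a 0.73 [295.2, 332.8] [0.3896 0.3381 0.0107] [ 0.3517  0.2582 -0.0036] [0.4347 0.372  0.0683] [255. 169.   0.]
side foot_a 0.69 [304.0, 175.4] [ 0.5212 -0.3649  0.0127] [ 0.4843 -0.4612 -0.0022] [ 0.5588 -0.3316  0.0623] [163.  89.  35.]
side foot_a 0.59 [264.4, 180.3] [ 0.6095 -0.1792  0.0352] [ 0.5712 -0.3898 -0.0037] [ 0.6813 -0.0689  0.0921] [ 68. 125. 162.]
side pin foot_a 0.97 [298.0, 336.2]
side pin foot_a 0.95 [260.9, 204.9]
side pin foot_a 0.71 [253.2, 224.6]
side pin foot_a 0.65 [261.2, 186.6]
side reject_tray 0.69 [187.4, 276.7] [0.6237 0.2604 0.0031] [ 0.525   0.1195 -0.0039] [0.7232 0.3565 0.0251] [255.  16.   0.]
side pin reject_tray 0.66 [186.8, 279.6]
```

View pics/scene.png

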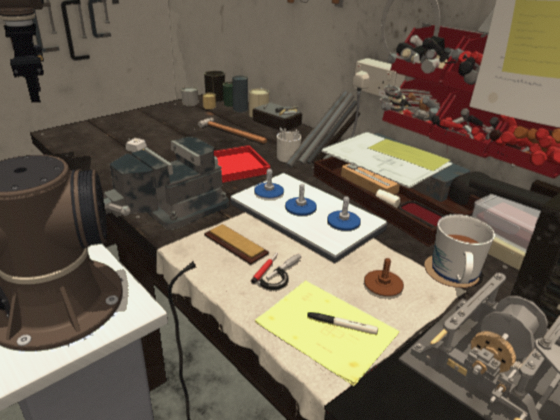

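View pics/side.png

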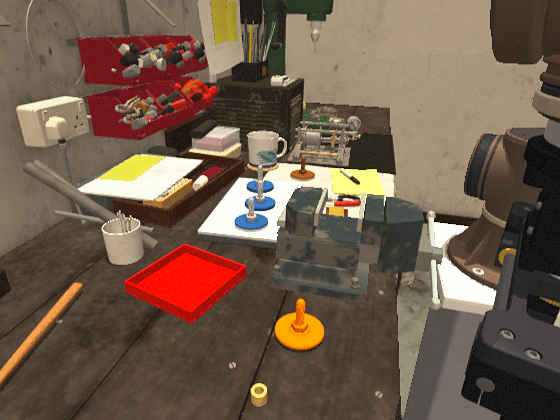

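The scene picture shows three blue feet on the plate at (269,189), (302,205) and (344,219). Look-alikes are a brown foot at scene (385,281) and an orange foot at side (298,333), and neither is wanted. The red tray is at scene (240,165), and a grey vise stands in front at about (170,180). I'll fit the positions next and check one crop.

```bash
python3 - <<'E'
from h import *
np.set_printoptions(precision=4,suppress=True)
for n in("scene","side"):
    p=camera(n); C=cloud(p,np.ones((420,560),bool)); I=p["image"][p["depth"]>0].astype(int)
    for g in([.562,.035],[.571,-.073],[.605,-.185]):
        m=np.hypot(*(C[:,:2]-g).T)<.05
        st=C[m&(C[:,2]>.06)&(C[:,2]<.1)]
        blue=C[m&(I[:,2]>I[:,0]+30)&(C[:,2]>.033)&(C[:,2]<.042)]
        (cx,cy),r=cv2.minEnclosingCircle(blue[:,:2].astype(np.float32))
        print(n,"stud",np.median(st,0),len(st),"top",C[m][:,2].max(),"plate",cx,cy,r)
    red=C[(I[:,0]>110)&(I[:,1]<70)&(I[:,2]<70)&(abs(C[:,0]-.63)<.13)&(abs(C[:,1]-.255)<.13)&(C[:,2]>.019)&(C[:,2]<.03)]
    print(n,"tray",cv2.minAreaRect(red[:,:2].astype(np.float32)))
    w=C[(C[:,0]>.3)&(C[:,0]<.75)&(C[:,1]>-.3)&(C[:,1]<.4)&(C[:,2]>.1)]
    print("tall",len(w),w.min(0),w.max(0),np.percentile(w,5,axis=0),np.percentile(w,95,axis=0))
    pl=C[(abs(C[:,2]-.025)<.004)&(I.min(1)>130)&(C[:,0]>.4)&(C[:,0]<.8)&(abs(C[:,1]+.07)<.25)]
    print("plate",cv2.minAreaRect(pl[:,:2].astype(np.float32)))
    if n=="scene": cv2.imwrite("pics/crop.png",cv2.resize(p["image"][130:250,210:400,::-1],None,fx=4,fy=4))
E
```

```text
scene stud [0.5639 0.0316 0.0783] 62 top 0.09364899052594743 plate 0.5678189992904663 0.033267490565776825 0.04005279019474983
scene stud [ 0.5744 -0.0769  0.0786] 71 top 0.09380289234640066 plate 0.577695906162262 -0.0749339684844017 0.04064835608005524
scene stud [ 0.6079 -0.1883  0.0787] 77 top 0.09477407923348628 plate 0.6106551885604858 -0.18700747191905975 0.04084572568535805
scene tray ((0.6306830644607544, 0.2547222971916199), (0.1723739504814148, 0.14944054186344147), 72.35797119140625)
tall 2053 [0.3002 0.0859 0.1   ] [0.4686 0.2138 0.1639] [0.3066 0.0908 0.1064] [0.4452 0.1964 0.1621]
plate ((0.6340442895889282, -0.07790638506412506), (0.29067882895469666, 0.34869271516799927), 3.96480393409729)
side stud [0.5667 0.0396 0.077 ] 81 top 0.09189340983060502 plate 0.5674154758453369 0.037040818482637405 0.04014959931373596
side stud [ 0.5758 -0.0691  0.0761] 64 top 0.0916499054864764 plate 0.5769723057746887 -0.0725121796131134 0.040254853665828705
side stud [ 0.6091 -0.1815  0.0771] 55 top 0.09241302258889152 plate 0.6098405718803406 -0.18387776613235474 0.04074568301439285
side tray ((0.6233881115913391, 0.25707414746284485), (0.1625034064054489, 0.16248886287212372), 73.93235778808594)
tall 3686 [0.3    0.0872 0.1   ] [0.469  0.2128 0.162 ] [0.3062 0.1075 0.106 ] [0.4506 0.2095 0.1604]
plate ((0.6438177824020386, -0.07642251253128052), (0.30213871598243713, 0.3501844108104706), 3.1026546955108643)
```

View pics/crop.png

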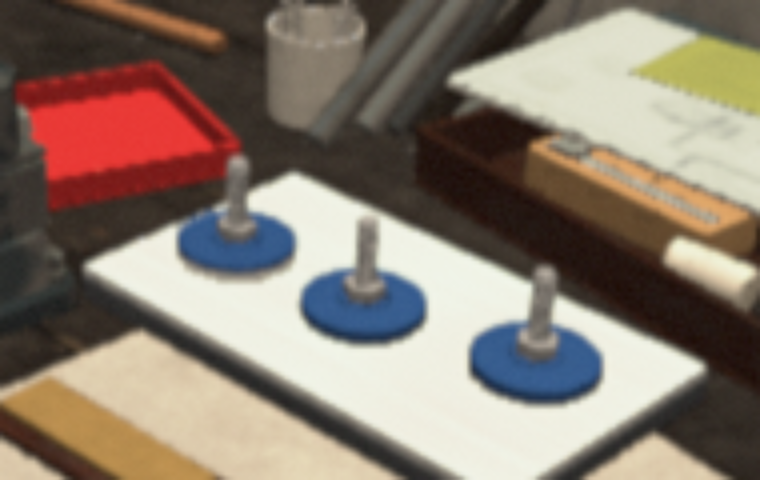

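The crop shows three blue feet, left to right in the crop at about (237,240), (364,305) and (537,360). They are foot 1 at world (0.567, 0.035), foot 2 at (0.577, -0.0735) and foot 3 at (0.610, -0.1855). I'm moving to the first foot with the fingers shut.

Emit:
play_rows(moves=[[1, [-0.05, -0.04, 0], [0, 0, -0.06]], [1, [-0.15, -0.1, 0], [0, 0, -0.12]], [1, [-0.25, -0.18, 0], [0, 0, -0.2]], [1, [-0.36, -0.26, 0], [0, 0, -0.28]], [1, [-0.48, -0.35, 0], [0, 0, -0.36]], [1, [-0.6, -0.43, 0], [0, 0, -0.44]], [1, [-0.72, -0.52, 0], [0, 0, -0.52]], [1, [-0.84, -0.6, 0], [0, 0, -0.58]], [1, [-0.94, -0.68, 0], [0, 0, -0.63]], [1, [-1, -0.72, 0], [0, 0, -0.63]]], force=20)

```text
t: 1.6
tcp_pos: [0.2731, 0.4907, 0.2148]
tool_rot: [[-1.0, -0.002, 0.0], [-0.002, 1.0, 0.0], [-0.0, 0.0, -1.0]]
ft_force: [0.1, -1.0, -0.7]
width: 0.0203
gripper_force: 0.0
```

Emit:
play_rows(moves=[[1, [-0.06, -0.1, 0], [0, 0, 0]], [1, [-0.13, -0.2, 0], [0, 0, 0]], [1, [-0.2, -0.3, 0], [0, 0, 0]], [1, [-0.26, -0.4, 0], [0, 0, 0]], [1, [-0.33, -0.5, 0], [0, 0, 0]], [1, [-0.4, -0.6, 0], [0, 0, 0]], [1, [-0.46, -0.7, 0], [0, 0, 0]], [1, [-0.53, -0.8, 0], [0, 0, 0]], [1, [-0.6, -0.9, 0], [0, 0, 0]], [1, [-0.66, -1, 0], [0, 0, 0]]])

```text
t: 2.6
tcp_pos: [0.3396, 0.3907, 0.2147]
tool_rot: [[-1.0, -0.002, 0.0], [-0.002, 1.0, 0.0], [-0.0, 0.0, -1.0]]
ft_force: [-0.4, -0.2, -0.0]
width: 0.0001
gripper_force: 0.0
```

Emit:
play_rows(moves=[[1, [-0.07, -0.1, 0], [0, 0, 0]], [1, [-0.14, -0.2, 0], [0, 0, 0]], [1, [-0.21, -0.3, 0], [0, 0, 0]], [1, [-0.28, -0.4, 0], [0, 0, 0]], [1, [-0.35, -0.5, 0], [0, 0, 0]], [1, [-0.42, -0.6, 0], [0, 0, 0]], [1, [-0.49, -0.7, 0], [0, 0, 0]], [1, [-0.56, -0.8, 0], [0, 0, 0]], [1, [-0.63, -0.9, 0], [0, 0, 0]], [1, [-0.7, -1, 0], [0, 0, 0]]])

```text
t: 3.6
tcp_pos: [0.4097, 0.2908, 0.2146]
tool_rot: [[-1.0, -0.002, 0.0], [-0.002, 1.0, 0.0], [-0.0, 0.0, -1.0]]
ft_force: [-0.3, 0.3, 0.3]
width: 0.0005
gripper_force: 0.0
```

Emit:
play_rows(moves=[[1, [-0.08, -0.1, 0], [0, 0, 0]], [1, [-0.16, -0.2, 0], [0, 0, 0]], [1, [-0.24, -0.3, 0], [0, 0, 0]], [1, [-0.32, -0.4, 0], [0, 0, 0]], [1, [-0.4, -0.5, 0], [0, 0, 0]], [1, [-0.48, -0.6, 0], [0, 0, 0]], [1, [-0.56, -0.7, 0], [0, 0, 0]], [1, [-0.64, -0.8, 0], [0, 0, 0]], [1, [-0.72, -0.9, 0], [0, 0, 0]], [1, [-0.8, -1, 0], [0, 0, 0]]])

```text
t: 4.6
tcp_pos: [0.49, 0.191, 0.2146]
tool_rot: [[-1.0, -0.002, 0.0], [-0.002, 1.0, 0.0], [-0.0, 0.0, -1.0]]
ft_force: [-1.0, 0.2, -1.3]
width: 0.0001
gripper_force: 0.0
```

Emit:
play_rows(moves=[[1, [-0.09, -0.1, 0], [0, 0, 0]], [1, [-0.19, -0.2, 0], [0, 0, 0]], [1, [-0.29, -0.3, 0], [0, 0, 0]], [1, [-0.39, -0.4, 0], [0, 0, 0]], [1, [-0.49, -0.5, 0], [0, 0, 0]], [1, [-0.59, -0.6, 0], [0, 0, 0]], [1, [-0.69, -0.7, 0], [0, 0, 0]], [1, [-0.78, -0.8, 0], [0, 0, 0]], [1, [-0.85, -0.9, 0], [0, 0, 0]], [1, [-0.88, -1, 0], [0, 0, 0]]])

```text
t: 5.6
tcp_pos: [0.5782, 0.0912, 0.2145]
tool_rot: [[-1.0, -0.002, -0.0], [-0.002, 1.0, 0.0], [0.0, 0.0, -1.0]]
ft_force: [0.3, 0.6, -0.2]
width: 0.0001
gripper_force: 0.0
```

Emit:
play_rows(moves=[[1, [-0.04, -0.1, 0.05], [0, 0, 0]], [1, [-0.08, -0.2, 0.15], [0, 0, 0]], [1, [-0.12, -0.3, 0.25], [0, 0, 0]], [1, [-0.16, -0.4, 0.35], [0, 0, 0]], [1, [-0.2, -0.5, 0.45], [0, 0, 0]], [1, [-0.22, -0.56, 0.6], [0, 0, 0]], [1, [-0.22, -0.56, 0.75], [0, 0, 0]], [1, [-0.22, -0.56, 0.9], [0, 0, 0]], [1, [-0.22, -0.56, 1], [0, 0, 0]], [1, [-0.22, -0.56, 1], [0, 0, 0]]])

```text
t: 6.6
tcp_pos: [0.5991, 0.0358, 0.113]
tool_rot: [[-1.0, -0.002, -0.003], [-0.002, 1.0, 0.0], [0.003, 0.0, -1.0]]
ft_force: [-0.4, -0.0, -0.8]
width: 0.0003
gripper_force: 0.0
```

```bash
python3 - <<'E'
from h import *
np.set_printoptions(precision=4,suppress=True)
s=sense(); p=camera("wrist"); save(p,"wrist1")
M=p["mount"]; T=np.eye(4); T[:3,:3]=s["tool_rot"]; T[:3,3]=s["tcp_pos"]; W=T@M
p["R"]=W[:3,:3].T; p["t"]=-p["R"]@W[:3,3]
print(s["tcp_pos"],W)
C=cloud(p,np.ones((420,560),bool)); I=p["image"][p["depth"]>0].astype(int)
for g in([.567,.035],[.577,-.073],[.610,-.185]):
    m=np.hypot(*(C[:,:2]-g).T)<.05
    b=C[m&(I[:,2]>I[:,0]+30)&(C[:,2]>.03)&(C[:,2]<.045)]
    st=C[m&(C[:,2]>.065)&(C[:,2]<.1)]
    if len(b)>50: print(len(b),cv2.minEnclosingCircle(b[:,:2].astype(np.float32)),np.median(b[:,2]),len(st),np.median(st,0),st.min(0) if len(st) else 0,st.max(0) if len(st) else 0)
E
```

```text
[0.5991 0.0358 0.113 ] [[-0.0018  0.9563  0.2925  0.5152]
 [ 1.      0.0015  0.0015  0.0354]
 [ 0.001   0.2925 -0.9563  0.2828]
 [ 0.      0.      0.      1.    ]]
6293 ((0.5681841373443604, 0.03497868776321411), 0.03879959136247635) 0.03657539857338598 516 [0.5656 0.0345 0.0912] [0.5613 0.0282 0.0654] [0.5749 0.0415 0.0942]
6093 ((0.5786322951316833, -0.07396700233221054), 0.03990593180060387) 0.03643837649616164 751 [ 0.5767 -0.0704  0.0871] [ 0.5716 -0.0805  0.0651] [ 0.5846 -0.0667  0.0944]
3992 ((0.6121721267700195, -0.18434596061706543), 0.03965890035033226) 0.03631722975460938 0 [nan nan nan] 0 0
  return _methods._mean(a, axis=axis, dtype=dtype,
  ret = um.true_divide(
```

Emit:
play_rows(moves=[[1, [0, 0, 0.08], [0, 0, 0]], [1, [0, 0, 0.18], [0, 0, 0]], [1, [0, 0, 0.28], [0, 0, 0]], [1, [0, 0, 0.38], [0, 0, 0]], [1, [0, 0, 0.48], [0, 0, 0]], [1, [0, 0, 0.58], [0, 0, 0]], [1, [0, 0, 0.66], [0, 0, 0]], [1, [0, 0, 0.7], [0, 0, 0]], [1, [0, 0, 0.72], [0, 0, 0]], [1, [0, 0, 0.72], [0, 0, 0]]])

```text
t: 7.65
tcp_pos: [0.5997, 0.0361, 0.0425]
tool_rot: [[-1.0, -0.002, -0.0], [-0.002, 1.0, 0.0], [0.0, 0.0, -1.0]]
ft_force: [-0.5, 0.2, -0.1]
width: 0.0003
gripper_force: 0.0
```

Emit:
play_rows(moves=[[1, [0, 0, 0.01], [0, 0, 0]], [1, [0, 0, 0.02], [0, 0, 0]], [1, [0, 0, 0.03], [0, 0, 0]], [1, [0, 0, 0.04], [0, 0, 0]], [1, [0, 0, 0.05], [0, 0, 0]], [1, [0, 0, 0.055], [0, 0, 0]], [1, [0, 0, 0.06], [0, 0, 0]], [1, [0, 0, 0.063], [0, 0, 0]], [1, [0, 0, 0.063], [0, 0, 0]], [1, [0, 0, 0.063], [0, 0, 0]]])

```text
t: 8.65
tcp_pos: [0.6, 0.0361, 0.0366]
tool_rot: [[-1.0, -0.002, 0.001], [-0.002, 1.0, 0.0], [-0.001, 0.0, -1.0]]
ft_force: [2.1, 0.3, 3.3]
width: 0.0004
gripper_force: 1.6
```

Emit:
play_rows(moves=[[1, [0, 0, 0.004], [0, 0, 0]], [1, [0, 0, 0.008], [0, 0, 0]], [1, [0, 0, 0.01], [0, 0, 0]], [1, [0, 0, 0.01], [0, 0, 0]], [1, [0, 0, 0.01], [0, 0, 0]], [1, [0, 0, 0.01], [0, 0, 0]], [1, [0, 0, 0.01], [0, 0, 0]], [1, [0, 0, 0.01], [0, 0, 0]], [1, [0, 0, 0.01], [0, 0, 0]], [1, [0, 0, 0.01], [0, 0, 0]]])

```text
t: 9.65
tcp_pos: [0.5997, 0.0361, 0.0354]
tool_rot: [[-1.0, -0.002, 0.0], [-0.002, 1.0, 0.0], [-0.0, 0.0, -1.0]]
ft_force: [4.3, 0.4, 4.7]
width: 0.0007
gripper_force: 2.3
```

Emit:
play_rows(moves=[[1, [0, 0, 0.004], [0, 0, 0]], [1, [0, 0, 0.008], [0, 0, 0]], [1, [0, 0, 0.012], [0, 0, 0]], [1, [0, 0, 0.015], [0, 0, 0]], [1, [0, 0, 0.015], [0, 0, 0]], [1, [0, 0, 0.015], [0, 0, 0]], [1, [0, 0, 0.015], [0, 0, 0]], [1, [0, 0, 0.015], [0, 0, 0]], [1, [0, 0, 0.015], [0, 0, 0]], [1, [0, 0, 0.015], [0, 0, 0]]])

```text
t: 10.65
tcp_pos: [0.5999, 0.0361, 0.0342]
tool_rot: [[-1.0, -0.002, 0.001], [-0.002, 1.0, 0.0], [-0.001, 0.0, -1.0]]
ft_force: [3.6, -0.5, 8.4]
width: 0.0002
gripper_force: 4.2
```

```bash
python3 - <<'E'
from h import *
np.set_printoptions(precision=4,suppress=True)
s=sense(); print(s["tcp_pos"],s["ft_force"])
p=camera("side"); C=cloud(p,np.ones((420,560),bool)); I=p["image"][p["depth"]>0].astype(int)
m=(np.hypot(C[:,0]-.568,C[:,1]-.035)<.05)
b=C[m&(I[:,2]>I[:,0]+30)&(C[:,2]>.025)&(C[:,2]<.05)]
A=np.c_[b[:,:2],np.ones(len(b))]; print("plane",np.linalg.lstsq(A,b[:,2],rcond=None)[0])
cv2.imwrite("pics/side2.png",cv2.resize(p["image"][160:250,200:320,::-1],None,fx=5,fy=5,interpolation=cv2.INTER_CUBIC))
E
```

```text
[0.5999 0.0361 0.0342] [ 3.6023 -0.4613  8.4444]
plane [-0.2008 -0.022   0.1518]
```

View pics/side2.png

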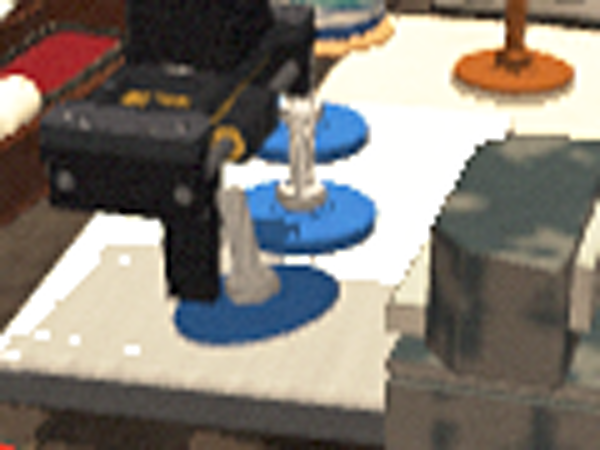

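The foot at (0.568, 0.035) rocks. The side crop shows its plate tilted about 11° at (255,305) with the stud leaning, and the tips sank about 3 mm, so this is the warped one. I'll lift off, let it settle and grip the stud.

Emit:
play_rows(moves=[[1, [0, 0, -0.02], [0, 0, 0]], [1, [0, 0, -0.04], [0, 0, 0]], [1, [0, 0, -0.07], [0, 0, 0]], [1, [0, 0, -0.12], [0, 0, 0]], [1, [0, 0, -0.25], [0, 0, 0]], [1, [0, 0, -0.4], [0, 0, 0]], [1, [0, 0, -0.6], [0, 0, 0]], [1, [0, 0, -0.8], [0, 0, 0]], [1, [0, 0, -0.9], [0, 0, 0]], [1, [0, 0, -0.9], [0, 0, 0]]])

```text
t: 11.7
tcp_pos: [0.6002, 0.0361, 0.1255]
tool_rot: [[-1.0, -0.002, 0.003], [-0.002, 1.0, -0.0], [-0.003, -0.0, -1.0]]
ft_force: [-0.3, 0.7, -0.1]
width: 0.0005
gripper_force: 0.0
```

Emit:
play_rows(moves=[[0.2, [0.04, 0, 0], [0, 0, 0]], [0.2, [0.09, 0, 0], [0, 0, 0]], [0.2, [0.15, 0, 0], [0, 0, 0]], [0.2, [0.21, 0, 0], [0, 0, 0]], [0.2, [0.27, 0, 0], [0, 0, 0]], [0.2, [0.3, 0, 0], [0, 0, 0]], [0.2, [0.32, 0, 0], [0, 0, 0]], [0.2, [0.32, 0, 0], [0, 0, 0]], [0.2, [0.32, 0, 0], [0, 0, 0]], [0.2, [0.32, 0, 0], [0, 0, 0]]])

```text
t: 12.7
tcp_pos: [0.5678, 0.036, 0.1238]
tool_rot: [[-1.0, -0.002, 0.0], [-0.002, 1.0, 0.0], [-0.0, 0.0, -1.0]]
ft_force: [-0.1, 0.8, -0.0]
width: 0.0739
gripper_force: 0.0
```

```bash
python3 - <<'E'
from h import *
np.set_printoptions(precision=4,suppress=True)
s=sense(); print(s["tcp_pos"],s["width"],s["ft_force"])
for n in ("wrist","side"):
    p=camera(n)
    if n=="wrist":
        T=np.eye(4); T[:3,:3]=s["tool_rot"]; T[:3,3]=s["tcp_pos"]; W=T@p["mount"]
        p["R"]=W[:3,:3].T; p["t"]=-p["R"]@W[:3,3]
    C=cloud(p,np.ones((420,560),bool)); I=p["image"][p["depth"]>0].astype(int)
    m=np.hypot(C[:,0]-.568,C[:,1]-.035)<.05
    b=C[m&(I[:,2]>I[:,0]+30)&(C[:,2]>.028)&(C[:,2]<.045)]
    st=C[(np.hypot(C[:,0]-.568,C[:,1]-.035)<.02)&(C[:,2]>.055)&(C[:,2]<.096)]
    A=np.c_[b[:,:2],np.ones(len(b))]; print(n,"plane",np.linalg.lstsq(A,b[:,2],rcond=None)[0],cv2.minEnclosingCircle(b[:,:2].astype(np.float32)),np.median(st,0))
E
```

```text
[0.5678 0.036  0.1238] 0.07393450181742274 [-0.1383  0.8004 -0.0099]
wrist plane [-0.0006 -0.0002  0.037 ] ((0.5660067200660706, 0.03471124917268753), 0.03878246247768402) [0.5627 0.0346 0.0892]
side plane [-0.0002 -0.0066  0.0356] ((0.5647343397140503, 0.03731885924935341), 0.040046874433755875) [0.5645 0.0395 0.0753]
```

Emit:
play_rows(moves=[[0.2, [0.02, -0.01, 0.06], [0, 0, 0]], [0.2, [0.02, -0.01, 0.15], [0, 0, 0]], [0.2, [0.02, -0.01, 0.25], [0, 0, 0]], [0.2, [0.02, -0.01, 0.35], [0, 0, 0]], [0.2, [0.02, -0.01, 0.45], [0, 0, 0]], [0.2, [0.02, -0.01, 0.55], [0, 0, 0]], [0.2, [0.02, -0.01, 0.63], [0, 0, 0]], [0.2, [0.02, -0.01, 0.67], [0, 0, 0]], [0.2, [0.02, -0.01, 0.68], [0, 0, 0]], [0.2, [0.02, -0.01, 0.68], [0, 0, 0]]], force=25)

```text
t: 13.8
tcp_pos: [0.5657, 0.035, 0.0558]
tool_rot: [[-1.0, -0.002, 0.0], [-0.002, 1.0, 0.0], [-0.0, 0.0, -1.0]]
ft_force: [0.1, -0.0, 0.7]
width: 0.0763
gripper_force: 0.0
```

Emit:
play_rows(moves=[[1, [0, 0, 0], [0, 0, 0]], [1, [0, 0, 0], [0, 0, 0]], [1, [0, 0, 0], [0, 0, 0]], [1, [0, 0, 0], [0, 0, 0]], [1, [0, 0, 0], [0, 0, 0]], [1, [0, 0, 0], [0, 0, 0]], [1, [0, 0, 0], [0, 0, 0]], [1, [0, 0, 0], [0, 0, 0]], [1, [0, 0, 0], [0, 0, 0]], [1, [0, 0, 0], [0, 0, 0]]], force=25)

```text
t: 14.8
tcp_pos: [0.5656, 0.035, 0.0558]
tool_rot: [[-1.0, -0.002, -0.0], [-0.002, 1.0, 0.0], [0.0, 0.0, -1.0]]
ft_force: [-0.9, -1.2, 0.1]
width: 0.0137
gripper_force: 25.0
```

Emit:
play_rows(moves=[[1, [0, 0, -0.03], [0, 0, 0]], [1, [0, 0, -0.1], [0, 0, 0]], [1, [0, 0, -0.2], [0, 0, 0]], [1, [0, 0, -0.32], [0, 0, 0]], [1, [-0.04, 0, -0.45], [0, 0, 0]], [1, [-0.08, 0.04, -0.58], [0, 0, 0]], [1, [-0.12, 0.1, -0.7], [0, 0, 0]], [1, [-0.16, 0.18, -0.8], [0, 0, 0]], [1, [-0.19, 0.26, -0.84], [0, 0, 0]], [1, [-0.2, 0.32, -0.85], [0, 0, 0]]])

```text
t: 15.8
tcp_pos: [0.5859, 0.0678, 0.1415]
tool_rot: [[-1.0, -0.002, 0.001], [-0.002, 1.0, 0.0], [-0.001, 0.0, -1.0]]
ft_force: [0.1, 0.1, -2.9]
width: 0.0137
gripper_force: 25.0
```

Emit:
play_rows(moves=[[1, [-0.03, 0.08, 0], [0, 0, 0]], [1, [-0.06, 0.18, 0], [0, 0, 0]], [1, [-0.09, 0.28, 0], [0, 0, 0]], [1, [-0.12, 0.38, 0], [0, 0, 0]], [1, [-0.15, 0.48, 0], [0, 0, 0]], [1, [-0.18, 0.58, 0], [0, 0, 0]], [1, [-0.21, 0.68, 0], [0, 0, 0]], [1, [-0.24, 0.78, 0], [0, 0, 0]], [1, [-0.26, 0.88, 0], [0, 0, 0]], [1, [-0.28, 0.95, 0], [0, 0, 0]]])

```text
t: 16.8
tcp_pos: [0.6135, 0.1631, 0.1408]
tool_rot: [[-1.0, -0.002, 0.0], [-0.002, 1.0, 0.0], [-0.0, 0.0, -1.0]]
ft_force: [0.9, 0.3, -2.0]
width: 0.0134
gripper_force: 25.0
```

Emit:
play_rows(moves=[[1, [-0.02, 0.1, 0], [0, 0, 0]], [1, [-0.04, 0.2, 0], [0, 0, 0]], [1, [-0.05, 0.3, 0], [0, 0, 0]], [1, [-0.06, 0.4, 0], [0, 0, 0]], [1, [-0.07, 0.5, 0], [0, 0, 0]], [1, [-0.08, 0.6, 0], [0, 0, 0]], [1, [-0.09, 0.7, 0], [0, 0, 0]], [1, [-0.1, 0.8, 0], [0, 0, 0]], [1, [-0.1, 0.88, 0], [0, 0, 0]], [1, [-0.1, 0.93, 0], [0, 0, 0]]])

```text
t: 17.8
tcp_pos: [0.6231, 0.256, 0.1408]
tool_rot: [[-1.0, -0.002, 0.0], [-0.002, 1.0, 0.0], [-0.0, 0.0, -1.0]]
ft_force: [-0.2, -0.7, -2.2]
width: 0.0139
gripper_force: 25.0
```

```bash
python3 - <<'E'
from h import *
np.set_printoptions(precision=4,suppress=True)
s=sense(); print(s["tcp_pos"],s["width"],s["gripper_force"])
p=camera("side"); save(p,"side3")
p=camera("wrist"); T=np.eye(4); T[:3,:3]=s["tool_rot"]; T[:3,3]=s["tcp_pos"]; W=T@p["mount"]
p["R"]=W[:3,:3].T; p["t"]=-p["R"]@W[:3,3]
C=cloud(p,np.ones((420,560),bool)); I=p["image"][p["depth"]>0].astype(int)
red=C[(I[:,0]>90)&(I[:,1]<70)&(I[:,2]<70)&(C[:,2]>.018)&(C[:,2]<.032)]
print(len(red),red.min(0),red.max(0),cv2.minAreaRect(red[:,:2].astype(np.float32)))
b=C[(I[:,2]>I[:,0]+30)&(C[:,2]>.09)&(C[:,2]<.15)]
A=np.c_[b[:,:2],np.ones(len(b))]; print(len(b),np.median(b,0),np.linalg.lstsq(A,b[:,2],rcond=None)[0])
E
```

```text
[0.6231 0.256  0.1408] 0.01390783378478852 24.99944418668747
2821 [0.5262 0.1575 0.018 ] [0.7    0.3542 0.0268] ((0.6246909499168396, 0.2560642659664154), (0.1602604240179062, 0.16009126603603363), 74.01669311523438)
6706 [0.61   0.2559 0.1215] [ 0.0032 -0.0005  0.1197]
```

View pics/side3.png

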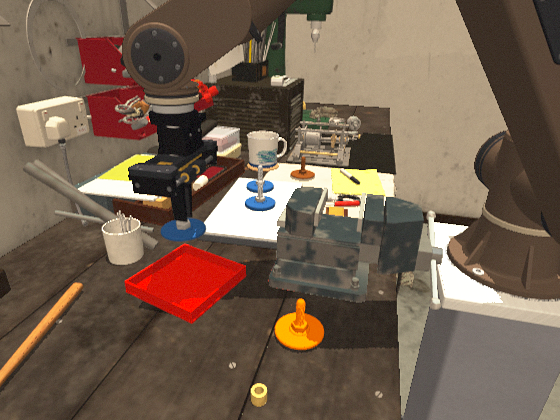

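The side picture shows the foot held level at (183,230), right above the tray at (187,280), and the other two feet still standing at (260,186) and (260,203). I'm lowering it.

Emit:
play_rows(moves=[[1, [-0.01, 0, 0.05], [0, 0, 0]], [1, [-0.01, 0, 0.15], [0, 0, 0]], [1, [-0.01, 0, 0.27], [0, 0, 0]], [1, [-0.01, 0, 0.4], [0, 0, 0]], [1, [-0.01, 0, 0.53], [0, 0, 0]], [1, [-0.01, 0, 0.66], [0, 0, 0]], [1, [-0.01, 0, 0.79], [0, 0, 0]], [1, [-0.01, 0, 0.9], [0, 0, 0]], [1, [-0.01, 0, 0.96], [0, 0, 0]], [1, [-0.01, 0, 0.98], [0, 0, 0]]])

```text
t: 18.9
tcp_pos: [0.624, 0.2551, 0.042]
tool_rot: [[-1.0, -0.002, -0.001], [-0.002, 1.0, -0.0], [0.001, -0.0, -1.0]]
ft_force: [-0.3, 0.1, -2.6]
width: 0.0137
gripper_force: 25.0
```

Emit:
play_rows(moves=[[1, [0, 0, 0.01], [0, 0, 0]], [1, [0, 0, 0.02], [0, 0, 0]], [1, [0, 0, 0.03], [0, 0, 0]], [1, [0, 0, 0.04], [0, 0, 0]], [1, [0, 0, 0.05], [0, 0, 0]], [1, [0, 0, 0.06], [0, 0, 0]], [1, [0, 0, 0.065], [0, 0, 0]], [1, [0, 0, 0.07], [0, 0, 0]], [1, [0, 0, 0.07], [0, 0, 0]], [1, [0, 0, 0.07], [0, 0, 0]]])

```text
t: 19.9
tcp_pos: [0.6242, 0.2551, 0.0359]
tool_rot: [[-1.0, -0.002, 0.0], [-0.002, 1.0, 0.0], [-0.0, 0.0, -1.0]]
ft_force: [-0.1, 0.9, -2.0]
width: 0.0138
gripper_force: 25.0
```

Emit:
play_rows(moves=[[1, [0, 0, 0.003], [0, 0, 0]], [1, [0, 0, 0.006], [0, 0, 0]], [1, [0, 0, 0.009], [0, 0, 0]], [1, [0, 0, 0.011], [0, 0, 0]], [1, [0, 0, 0.011], [0, 0, 0]], [1, [0, 0, 0.011], [0, 0, 0]], [1, [0, 0, 0.011], [0, 0, 0]], [1, [0, 0, 0.011], [0, 0, 0]], [1, [0, 0, 0.011], [0, 0, 0]], [1, [0, 0, 0.011], [0, 0, 0]]])

```text
t: 20.9
tcp_pos: [0.6242, 0.2551, 0.0349]
tool_rot: [[-1.0, -0.002, 0.0], [-0.002, 1.0, 0.0], [-0.0, 0.0, -1.0]]
ft_force: [0.0, -0.4, 0.9]
width: 0.0137
gripper_force: 25.0
```

Emit:
play_rows(moves=[[0.75, [0, 0, 0], [0, 0, 0]], [0.7, [0, 0, 0], [0, 0, 0]], [0.6, [0, 0, 0], [0, 0, 0]], [0.5, [0, 0, 0], [0, 0, 0]], [0.4, [0, 0, 0], [0, 0, 0]], [0.3, [0, 0, 0], [0, 0, 0]], [0.3, [0, 0, 0], [0, 0, 0]], [0.3, [0, 0, 0], [0, 0, 0]], [0.3, [0, 0, 0], [0, 0, 0]], [0.3, [0, 0, 0], [0, 0, 0]]])

```text
t: 21.9
tcp_pos: [0.6242, 0.2551, 0.0348]
tool_rot: [[-1.0, -0.002, 0.0], [-0.002, 1.0, 0.0], [-0.0, 0.0, -1.0]]
ft_force: [0.3, -0.7, -0.2]
width: 0.0665
gripper_force: 0.0
```

Emit:
play_rows(moves=[[0.3, [0, 0, -0.05], [0, 0, 0]], [0.3, [0, 0, -0.12], [0, 0, 0]], [0.3, [0, 0, -0.22], [0, 0, 0]], [0.3, [0, 0, -0.34], [0, 0, 0]], [0.3, [0, 0, -0.46], [0, 0, 0]], [0.3, [0, 0, -0.6], [0, 0, 0]], [0.3, [0, 0, -0.75], [0, 0, 0]], [0.3, [0, 0, -0.88], [0, 0, 0]], [0.3, [0, 0, -0.97], [0, 0, 0]], [0.3, [0, 0, -1], [0, 0, 0]]])

```text
t: 22.9
tcp_pos: [0.6245, 0.2552, 0.1361]
tool_rot: [[-1.0, -0.002, 0.002], [-0.002, 1.0, 0.001], [-0.002, 0.001, -1.0]]
ft_force: [0.1, 0.2, -0.1]
width: 0.0664
gripper_force: 0.0
```

```bash
python3 - <<'E'
from h import *
np.set_printoptions(precision=4,suppress=True)
s=sense(); print(s["t"],s["tcp_pos"],s["width"],s["ft_force"])
p=camera("side"); save(p,"side4")
C=cloud(p,np.ones((420,560),bool)); I=p["image"][p["depth"]>0].astype(int)
for g,z in(([.624,.255],.016),([.578,-.0735],.037),([.612,-.185],.037)):
    m=np.hypot(*(C[:,:2]-g).T)<.05
    b=C[m&(I[:,2]>I[:,0]+30)&(abs(C[:,2]-z)<.008)]
    A=np.c_[b[:,:2],np.ones(len(b))]; print(len(b),cv2.minEnclosingCircle(b[:,:2].astype(np.float32)),np.linalg.lstsq(A,b[:,2],rcond=None)[0],np.median(b[:,2]))
E
```

```text
22.9 [0.6245 0.2552 0.1361] 0.06638930267996454 [ 0.0662  0.1652 -0.0601]
674 ((0.6230831742286682, 0.2566825747489929), 0.040060315281152725) [ 0.0001 -0.0019  0.0148] 0.014275821639732619
300 ((0.5773686766624451, -0.07219356298446655), 0.041193652898073196) [ 0.0075 -0.0302  0.0285] 0.03492419541070846
192 ((0.6086354851722717, -0.18229609727859497), 0.041182879358530045) [ 0.0061 -0.038   0.0242] 0.034911282102114326
```

View pics/side4.png

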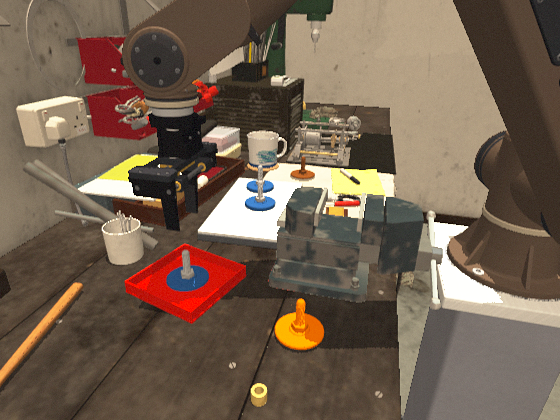

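The picture shows the rejected foot upright and level in the tray at (187,275). The two steady feet are unmoved at (260,186) and (260,203), and the gripper is clear.

```bash
python3 -c "
from station import close_job
print(close_job())"
```

```text
the job is handed in; nothing more can be done
None
```

The first foot I pressed, the one nearest the tray, rocked about 11° and came level again when let go; it now stands upright in the red reject tray. The other two feet were never touched or pressed and are still where they stood on the plate, and I handed the job in at about 23 s on the robot's clock.

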